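Strip a cylinder head: cam carrier off its dowels, tappets into the organiser in order

ROBOT

A 6-joint arm with a two-finger parallel gripper is mounted at the origin on a cart in front of the work surface, level with it; the furniture and walls round the work are solid. World frame = base frame: x ahead of the robot, y to its left, z up, the work surface at z = 0. Lengths are in m, angles in rad, forces in N, time in s.
With the tool pointing down it reaches from about 0.275 to 0.725 m from the base axis. Payload 15.9 kg.
Tool frame: the origin (TCP) lies midway between the tips of the shut fingers; the grasp point (between the pads) lies 19 mm behind it; z points along the fingers, y is the line along which they close (so a half turn about z gives the same grasp; the last joint's range is limited). The gripper opens to 85 mm and grips with 20 to 120 N. Pads are 22 mm wide; open, the fingers measure 114 mm over their backs; the gripper's body (76 mm by 85 mm) begins 54 mm behind the grasp point. The pads swing forward as they close: fully open they stand 13 mm farther back than shut.
Start: joints at [1.239, 0.213, -0.034, 1.323, 0, 1.571], TCP at [0.163, 0.473, 0.2] pointing down, gripper open.
Joint ranges: [-2.98, 2.98], [-0.74, 1.72], [-1.14, 1.35], [-2.1, 2.04], [-1.57, 1.44], [-3.14, 3.14]. Speed limits (rad/s): [1.89, 1.89, 2.39, 2.57, 3.14, 3.14].

INTERFACE

Orientations are given as a unit quaternion [w, x, y, z].
In Python, from station import arm gives the robot as it stands. The module is installed in compiled form; this text tells all that it offers.
- The arm moves only by the tool servo_tool, never from a script. Its argument "moves" is one flat list of numbers, 7 for each row, row after row: the gripper command: -1 is fully open, 1 is shut, values between are in proportion, then the shift along the tool's x, y, z in units of 30 mm (1.0 is 30 mm), then the turn, a rotation vector about the tool's x, y, z in units of 6 degrees (1.0 is 6 degrees). A call has exactly 8 rows; each row is the pose to reach, as a shift and turn from the pose commanded when the call began, along the tool's axes at that moment; what a row does not reach only later rows make up. A row lasts 1/12 s, in which the tool goes at most 41.7 mm and 7.16 degrees, less where a joint would pass 70% of its speed; a pose out of reach is approached as far as the arm can. A call with a gripper value outside its range is refused whole. The fingers move at their own pace and stop on an object; "force" is the grip in N (left out, the last holds). Time passes only in rows, so rows that repeat a pose let the fingers close, or fill a call up. It gives the time, the measured TCP pose, the force, the opening and the grip force at its end, in the units of the state.
- arm.sense(): the state, without advancing time (a new reading comes with each control period).
- arm.read_camera(name): name is "scene" or "top"; returns a dict with "frame" (480x640x3 uint8, red, green, blue), "fx", "fy", "cx", "cy" (pixels), "R" (3x3) and "t" (3): a world point X has camera coordinates R X + t. Camera axes: x right, y down, z forward; pixel columns grow to the right and rows downward; lengths in m; the calibration is good to about 2 mm. A picture is of the moment at which its call begins. There is no depth.
- arm.finish_job(): hands the job in; it is judged then, once.
Trained networks look in a picture, given as the dict that the camera call returned (one of the last four; its "shot" number tells which), for a name from the list of things; names that differ only in an ending like _2 or _b are one class to them, and where a whole thing is asked for, a point or a joint stands for the part that bears it (a point fixed in the world has none). Each returns a list of dicts, best first, with "confidence" (0 to 1); they miss things now and then, are a little off and sometimes report something else, mostly with a low value. They report only what shows in the picture. A call takes as long as a camera call. They do not tell look-alikes from the thing itself.
- arm.recognise(picture, target): "pixel" ([row, column] in pixels, amid what is visible of it).
- arm.outline_of(picture, target): "region" (480x640 bool, what is visible of it) and "pixel" ([row, column] in pixels, amid what is visible of it).
- arm.landmark_of(picture, target): "pixel" ([row, column] in pixels: a listed point, or the origin of a listed thing).
The state is a dict: "time": time; "qpos": joint angles; "joint_vel": joint speeds; "tau": joint torques, N m; "tcp_pos": TCP position; "tool_rot": TCP orientation; "contact_force": force on the tool from outside, world axes, zero at the start; "torque": the same for the moment, N m; "finger_gap": finger opening in m; "finger_force": force on a finger pad.
Only numpy, scipy, OpenCV 4.12 (cv2) and the standard library are available. Lean on these libraries where they do the work, as an engineer would, in place of code of your own. Each camera call takes 0.05 s, during which the arm holds its last target. There are 200 camera calls.

TASK

The cylinder head on the bench is being stripped for inspection. First lift the aluminium cam carrier straight up off its two dowels, keeping it level so that it does not bind, and lay it right way up in the long bay of the black organiser tray, either way round. Then stand the four steel tappets, painted side up, one in each pocket of the tray, in the same order as they sat in the head: the one nearest the head's chain tunnel goes into the pocket next to the yellow arrow, and so on along the row; set every part down, do not drop it.

Things in the scene. Friction and masses are not known exactly. Their poses are not given: they have to be found in the camera images.
- carrier_mid (a point): Centre (26.5 mm above underside) of the loose grey cam carrier, 62 (x) x 228 (y) mm, frame 12 mm thick, 3 upright bearing rings at y = 0, +-88, their tops 53 mm above underside. Pinch the middle ring across its 14 mm thickness (along y), upper 20 mm. Lies on the fixed cylinder head over 8 mm dowels at y = +-104, 22 mm tall, in 9 mm holes; tappets stand up through it, tops 26 mm above its underside
- tappet_red_mid (a point): Centre of the loose steel tappet with a red paint dab on its crown: upright cylinder 28 mm in diameter, 40 mm tall, z its axis. Its place in the row varies. It stands in its guide in the head, 26 mm of it above the guide's rim and the head's side rails. With the carrier off, grasp its upper 20 mm with the fingers closing across the row; along the row the next tappet is 8 mm away
- tappet_yellow_mid (a point): Centre of the loose steel tappet with a yellow paint dab on its crown: upright cylinder 28 mm in diameter, 40 mm tall, z its axis. Its place in the row varies. It stands in its guide in the head, 26 mm of it above the guide's rim and the head's side rails. With the carrier off, grasp its upper 20 mm with the fingers closing across the row; along the row the next tappet is 8 mm away
- tappet_white_mid (a point): Centre of the loose steel tappet with a white paint dab on its crown: upright cylinder 28 mm in diameter, 40 mm tall, z its axis. Its place in the row varies. It stands in its guide in the head, 26 mm of it above the guide's rim and the head's side rails. With the carrier off, grasp its upper 20 mm with the fingers closing across the row; along the row the next tappet is 8 mm away
- tappet_blue_mid (a point): Centre of the loose steel tappet with a blue paint dab on its crown: upright cylinder 28 mm in diameter, 40 mm tall, z its axis. Its place in the row varies. It stands in its guide in the head, 26 mm of it above the guide's rim and the head's side rails. With the carrier off, grasp its upper 20 mm with the fingers closing across the row; along the row the next tappet is 8 mm away
- guide_red: Fixed brass guide ring in the head, 35 mm outside, 30 mm bore, 14 mm high, in which the red-dabbed tappet stands at the start (all four look alike). Origin: centre of its underside, level with the tappet's foot. Its y axis points along the row to the head's chain tunnel (open, dark, box-like end), x across the row. The guides stand 36, 52 and 36 mm apart in one row
- guide_yellow: Fixed brass guide ring in the head, 35 mm outside, 30 mm bore, 14 mm high, in which the yellow-dabbed tappet stands at the start (all four look alike). Origin: centre of its underside, level with the tappet's foot. Its y axis points along the row to the head's chain tunnel (open, dark, box-like end), x across the row. The guides stand 36, 52 and 36 mm apart in one row
- guide_white: Fixed brass guide ring in the head, 35 mm outside, 30 mm bore, 14 mm high, in which the white-dabbed tappet stands at the start (all four look alike). Origin: centre of its underside, level with the tappet's foot. Its y axis points along the row to the head's chain tunnel (open, dark, box-like end), x across the row. The guides stand 36, 52 and 36 mm apart in one row
- guide_blue: Fixed brass guide ring in the head, 35 mm outside, 30 mm bore, 14 mm high, in which the blue-dabbed tappet stands at the start (all four look alike). Origin: centre of its underside, level with the tappet's foot. Its y axis points along the row to the head's chain tunnel (open, dark, box-like end), x across the row. The guides stand 36, 52 and 36 mm apart in one row
- tray: Fixed black organiser tray, 136 (x) x 254 (y) mm, walls 16 mm high, floor 3 mm up. Origin on the bench under its centre. Pockets 44 (x) x 58.5 (y) mm inside, centred at x = -42, y = -93.75, -31.25, 31.25, 93.75 mm; a yellow arrowhead marks the -y end, next to the pocket at y = -93.75. Long bay for the carrier, 80 (x) x 246 (y) mm inside, centred at x = 24, y = 0
There are look-alikes about, which are no part of the job. What is shaped like the part that bears tappet_yellow_mid but turquoise is not meant.

How it is judged:
On the way, in this order (a step that is already met when the one before it is completed fails the run):
1. the carrier is lifted clear of the dowels, all four tappets still standing in their guides (height (world z) of carrier_mid above 0.1115 m and horizontal distance between tappet_red_mid and guide_red below 0.006 m and horizontal distance between tappet_yellow_mid and guide_yellow below 0.006 m and horizontal distance between tappet_white_mid and guide_white below 0.006 m and horizontal distance between tappet_blue_mid and guide_blue below 0.006 m and z of tappet_red_mid in the frame of guide_red below 0.024 m and z of tappet_yellow_mid in the frame of guide_yellow below 0.024 m and z of tappet_white_mid in the frame of guide_white below 0.024 m and z of tappet_blue_mid in the frame of guide_blue below 0.024 m), for 0.1 s.
2. the carrier lies flat in the tray's long bay, let go, the tappets still in their guides (x of carrier_mid in the frame of tray between 0.01 and 0.038 m and y of carrier_mid in the frame of tray between -0.015 and 0.015 m and z of carrier_mid in the frame of tray between 0.0245 and 0.0345 m and angle between carrier_mid's own z axis and vertical below 0.08 rad and linear speed of carrier below 0.02 m/s and contact force between the fingers and carrier below 0.1 N and horizontal distance between tappet_red_mid and guide_red below 0.006 m and horizontal distance between tappet_yellow_mid and guide_yellow below 0.006 m and horizontal distance between tappet_white_mid and guide_white below 0.006 m and horizontal distance between tappet_blue_mid and guide_blue below 0.006 m and z of tappet_red_mid in the frame of guide_red below 0.024 m and z of tappet_yellow_mid in the frame of guide_yellow below 0.024 m and z of tappet_white_mid in the frame of guide_white below 0.024 m and z of tappet_blue_mid in the frame of guide_blue below 0.024 m), for 0.2 s.
At the end, for the whole second after the job is handed in: Carrier flat, right way up in the long bay (within 14 mm across, 15 mm along); each tappet upright, crown up, on the floor of its pocket (first from the chain tunnel = first from the arrow), within 13 mm across and 20 mm along of its centre; all at rest, let go (x of carrier_mid in the frame of tray between 0.01 and 0.038 m and y of carrier_mid in the frame of tray between -0.015 and 0.015 m and z of carrier_mid in the frame of tray between 0.0245 and 0.0345 m and angle between carrier_mid's own z axis and vertical below 0.08 rad and linear speed of each of carrier, tappet_red, tappet_yellow, tappet_white, tappet_blue below 0.02 m/s and contact force between the fingers and carrier below 0.1 N and x of tappet_red_mid in the frame of tray between -0.055 and -0.029 m and z of tappet_red_mid in the frame of tray between 0.018 and 0.028 m and angle between each of tappet_red_mid, tappet_yellow_mid, tappet_white_mid, tappet_blue_mid's own z axis and vertical below 0.12 rad and (y of each of guide_yellow, guide_white, guide_blue in the frame of guide_red above -0.111 m or y of tappet_red_mid in the frame of tray between -0.11375 and -0.07375 m) and (y of each of guide_yellow, guide_white, guide_blue in the frame of guide_red below 0.023 m or y of each of guide_yellow, guide_white, guide_blue in the frame of guide_red above -0.075 m or y of tappet_red_mid in the frame of tray between -0.05125 and -0.01125 m) and (y of each of guide_yellow, guide_white, guide_blue in the frame of guide_red below 0.075 m or y of each of guide_yellow, guide_white, guide_blue in the frame of guide_red above -0.023 m or y of tappet_red_mid in the frame of tray between 0.01125 and 0.05125 m) and (y of each of guide_yellow, guide_white, guide_blue in the frame of guide_red below 0.111 m or y of tappet_red_mid in the frame of tray between 0.07375 and 0.11375 m) and x of tappet_yellow_mid in the frame of tray between -0.055 and -0.029 m and z of tappet_yellow_mid in the frame of tray between 0.018 and 0.028 m and (y of each of guide_red, guide_white, guide_blue in the frame of guide_yellow above -0.111 m or y of tappet_yellow_mid in the frame of tray between -0.11375 and -0.07375 m) and (y of each of guide_red, guide_white, guide_blue in the frame of guide_yellow below 0.023 m or y of each of guide_red, guide_white, guide_blue in the frame of guide_yellow above -0.075 m or y of tappet_yellow_mid in the frame of tray between -0.05125 and -0.01125 m) and (y of each of guide_red, guide_white, guide_blue in the frame of guide_yellow below 0.075 m or y of each of guide_red, guide_white, guide_blue in the frame of guide_yellow above -0.023 m or y of tappet_yellow_mid in the frame of tray between 0.01125 and 0.05125 m) and (y of each of guide_red, guide_white, guide_blue in the frame of guide_yellow below 0.111 m or y of tappet_yellow_mid in the frame of tray between 0.07375 and 0.11375 m) and x of tappet_white_mid in the frame of tray between -0.055 and -0.029 m and z of tappet_white_mid in the frame of tray between 0.018 and 0.028 m and (y of each of guide_red, guide_yellow, guide_blue in the frame of guide_white above -0.111 m or y of tappet_white_mid in the frame of tray between -0.11375 and -0.07375 m) and (y of each of guide_red, guide_yellow, guide_blue in the frame of guide_white below 0.023 m or y of each of guide_red, guide_yellow, guide_blue in the frame of guide_white above -0.075 m or y of tappet_white_mid in the frame of tray between -0.05125 and -0.01125 m) and (y of each of guide_red, guide_yellow, guide_blue in the frame of guide_white below 0.075 m or y of each of guide_red, guide_yellow, guide_blue in the frame of guide_white above -0.023 m or y of tappet_white_mid in the frame of tray between 0.01125 and 0.05125 m) and (y of each of guide_red, guide_yellow, guide_blue in the frame of guide_white below 0.111 m or y of tappet_white_mid in the frame of tray between 0.07375 and 0.11375 m) and x of tappet_blue_mid in the frame of tray between -0.055 and -0.029 m and z of tappet_blue_mid in the frame of tray between 0.018 and 0.028 m and (y of each of guide_red, guide_yellow, guide_white in the frame of guide_blue above -0.111 m or y of tappet_blue_mid in the frame of tray between -0.11375 and -0.07375 m) and (y of each of guide_red, guide_yellow, guide_white in the frame of guide_blue below 0.023 m or y of each of guide_red, guide_yellow, guide_white in the frame of guide_blue above -0.075 m or y of tappet_blue_mid in the frame of tray between -0.05125 and -0.01125 m) and (y of each of guide_red, guide_yellow, guide_white in the frame of guide_blue below 0.075 m or y of each of guide_red, guide_yellow, guide_white in the frame of guide_blue above -0.023 m or y of tappet_blue_mid in the frame of tray between 0.01125 and 0.05125 m) and (y of each of guide_red, guide_yellow, guide_white in the frame of guide_blue below 0.111 m or y of tappet_blue_mid in the frame of tray between 0.07375 and 0.11375 m)); the robot touches nothing.
It fails at once if the carrier is tilted more than 0.25 rad (angle between carrier_mid's own z axis and vertical above 0.25 rad).
It fails at once if a part is let fall from more than about 2 cm ((linear speed of carrier above 0.65 m/s and contact force between the fingers and carrier below 0.05 N) or (linear speed of tappet_red above 0.65 m/s and contact force between the fingers and tappet_red below 0.05 N) or (linear speed of tappet_yellow above 0.65 m/s and contact force between the fingers and tappet_yellow below 0.05 N) or (linear speed of tappet_white above 0.65 m/s and contact force between the fingers and tappet_white below 0.05 N) or (linear speed of tappet_blue above 0.65 m/s and contact force between the fingers and tappet_blue below 0.05 N)).
It also fails if it takes over 104 s, if anything falls off the work surface, if the arm or the gripper's body presses on something with over 40 N, if the wrist force passes 120 N, or if a joint passes its speed limit or range.

## Working session

There is one attempt and no reset: what is moved stays moved. The work goes in short steps, Python scripts to look and compute and a tool call to move; the robot and the scene stay as the last step left them, time stands still between calls to the robot, and variables do not carry over. Pictures are saved under pics/ and viewed, at most 14 in all, crops included, and the job is handed in when it is done.

Besides the shell and the picture viewer there is one more tool, called after ">>>" by a JSON object that holds its "api" and its "payload". servo_tool: Moves the arm, as the interface text tells. Its arguments: {"type":"object","properties":{"moves":{"type":"array"},"force":{"type":"number"}},"required":["moves"]}

```bash
mkdir -p pics; ls; python3 - <<'E'
from station import arm
import cv2,numpy as np
print(arm.sense())
for n in("scene","top"):
    p=arm.read_camera(n); cv2.imwrite(f"pics/{n}0.png",p["frame"][:,:,::-1])
    print(n,p["fx"],p["fy"],p["cx"],p["cy"],p["R"],p["t"])
    for k in ["carrier_mid","tappet_red_mid","tappet_yellow_mid","tappet_white_mid","tappet_blue_mid","tray","guide_red"]:
        print(k,[(np.round(d["pixel"]).tolist(),round(d["confidence"],2)) for d in arm.landmark_of(p,k)][:5])
E
```

```text
pics
{'time': 0.0, 'qpos': array([ 1.23902032e+00,  2.13332254e-01, -3.50276507e-02,  1.32352227e+00,
       -1.72112249e-05,  1.57077623e+00]), 'joint_vel': array([ 0.00120345, -0.00021702, -0.00080433,  0.00060001,  0.00190357,
       -0.0004799 ]), 'tau': array([-1.57612183e-03, -6.86158276e+01,  4.87124097e+01,  1.71505439e-02,
       -2.54902052e-04,  9.11914555e-06]), 'tcp_pos': array([0.16274653, 0.4723811 , 0.19974061]), 'tool_rot': array([-8.11699667e-05,  1.65118270e-01,  9.86273624e-01, -5.36890894e-04]), 'contact_force': array([-0.32338383,  0.25693476,  0.62343396]), 'torque': array([-0.01759877,  0.0096189 ,  0.02181115]), 'finger_force': 0.0, 'finger_gap': 0.08541136263768695}
scene 529.0044929172583 529.0044929172583 325.01475348478544 236.60417534462184 [[ 0.44802436 -0.8938608   0.01694247]
 [-0.65017019 -0.33877127 -0.6800829 ]
 [ 0.61363907  0.29367822 -0.73293943]] [-0.00813031  0.48176253  0.49930168]
carrier_mid [([261.0, 295.0], 0.94)]
tappet_red_mid [([285.0, 310.0], 0.69), ([285.0, 334.0], 0.65)]
tappet_yellow_mid [([282.0, 308.0], 0.85), ([294.0, 434.0], 0.82), ([200.0, 240.0], 0.71)]
tappet_white_mid [([261.0, 257.0], 0.94)]
tappet_blue_mid [([244.0, 331.0], 0.64), ([268.0, 278.0], 0.63)]
tray [([243.0, 331.0], 0.94), ([290.0, 333.0], 0.25)]
guide_red [([293.0, 334.0], 0.49)]
top 448.4691717108877 448.4691717108877 324.86459536186766 236.0902512796605 [[ 2.56540809e-02 -9.99670790e-01  4.23804533e-04]
 [-9.98092827e-01 -2.56373931e-02 -5.61554359e-02]
 [ 5.61478142e-02  1.01761983e-03 -9.98421949e-01]] [0.25369487 0.52869078 0.91084425]
carrier_mid [([272.0, 322.0], 0.93)]
tappet_red_mid [([272.0, 354.0], 0.65)]
tappet_yellow_mid [([230.0, 421.0], 0.6), ([196.0, 229.0], 0.5), ([272.0, 338.0], 0.46)]
tappet_white_mid [([272.0, 292.0], 0.66)]
tappet_blue_mid [([271.0, 311.0], 0.72)]
tray [([207.0, 323.0], 0.73)]
guide_red []
```

View pics/scene0.png

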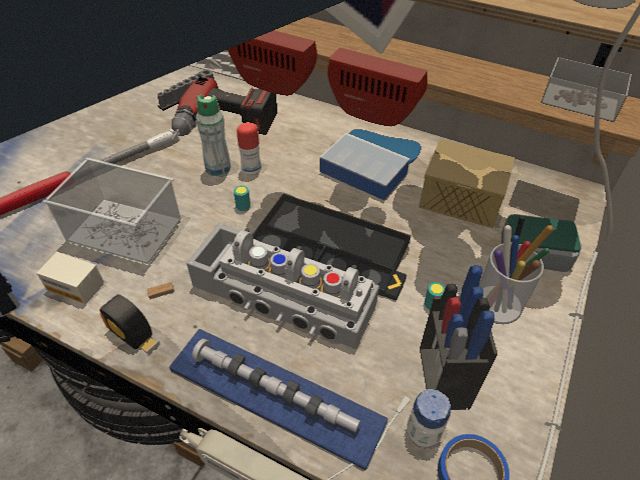

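View pics/top0.png

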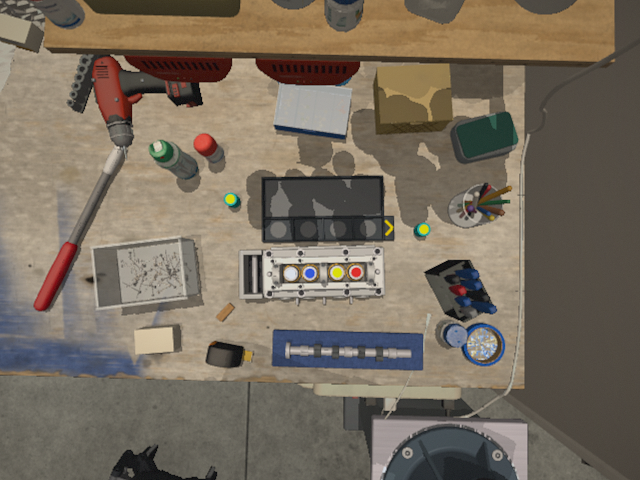

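Order from the chain tunnel (left in the top view, col 250) is white (273,290), blue (272,310), yellow (272,337), red (272,356). The arrow is at the right end of the tray (228,389). Candidates for yellow: (272,337) in the head, and two turquoise bodies with yellow crowns standing loose at (200,232) and (230,422), which I reject. Now triangulating.

```bash
cat > h.py <<'E'
from station import arm
import cv2,numpy as np
def P(p): 
    K=np.array([[p["fx"],0,p["cx"]],[0,p["fy"],p["cy"]],[0,0,1]]); return K@np.c_[p["R"],p["t"]]
def onz(p,rc,z):
    M=P(p); H=np.c_[M[:,0],M[:,1],M[:,2]*z+M[:,3]]; w=np.linalg.solve(H,[rc[1],rc[0],1]); return w[:2]/w[2]
def tri(ps,rcs):
    x=cv2.triangulatePoints(P(ps[0]),P(ps[1]),np.array(rcs[0][::-1],float),np.array(rcs[1][::-1],float))[:,0]; return x[:3]/x[3]
HSV={"red":[(0,150,110),(8,255,255)],"yellow":[(22,150,120),(34,255,255)],"blue":[(112,150,100),(128,255,255)]}
def blob(p,col,near,r=9):
    f=cv2.cvtColor(p["frame"],cv2.COLOR_RGB2HSV)
    if col=="white": m=((f[...,1]<45)&(f[...,2]>215)).astype(np.uint8)
    else: m=cv2.inRange(f,*map(np.array,HSV[col]))
    k=np.zeros_like(m); cv2.circle(k,(int(near[1]),int(near[0])),r,1,-1)
    ys,xs=np.nonzero(m*k); return (ys.mean(),xs.mean(),len(ys)) if len(ys) else None
E
python3 - <<'E'
from h import *
s=arm.read_camera("scene");t=arm.read_camera("top")
for c,a,b in [("white",(253,258),(273,291)),("blue",(259,279),(272,310)),("yellow",(271,311),(272,337)),("red",(279,333),(272,356))]:
    x,y=blob(s,c,a),blob(t,c,b); print(c,np.round(x,1),np.round(y,1),np.round(tri((s,t),(x[:2],y[:2])),4))
L=lambda p,k:arm.landmark_of(p,k)[0]["pixel"]
for k in("carrier_mid","tray"): print(k,tri((s,t),(L(s,k),L(t,k))))
r=arm.outline_of(t,"tray")[0]["region"]; ys,xs=np.nonzero(r); print(cv2.minAreaRect(np.c_[xs,ys].astype(np.int32)))
for n,rc in dict(tl=(177,262),tr=(177,383),bl=(241,262),br=(241,383)).items(): print(n,onz(t,rc,.016))
a=t["frame"][160:310,225:410]; cv2.imwrite("pics/crop.png",cv2.resize(a,(740,600),interpolation=cv2.INTER_CUBIC)[:,:,::-1])
E
```

```text
white [251.  257.7  94. ] [273.2 290.2  85. ] [0.4459 0.331  0.0848]
blue [258.8 278.9  82. ] [272.8 309.5  60. ] [0.4474 0.2946 0.0846]
yellow [269.9 310.1  89. ] [272.1 336.9  67. ] [0.4501 0.2427 0.0845]
red [277.7 332.4  97. ] [271.9 355.8  66. ] [0.4514 0.2066 0.0855]
carrier_mid [0.44779096 0.26965203 0.09131386]
tray [ 0.58404946  0.27314361 -0.00925261]
((326.62628173828125, 208.7057342529297), (65.45378112792969, 132.4766082763672), 89.11859893798828)
tl [0.64144639 0.40083424]
tr [0.647913   0.14963434]
bl [0.50848622 0.39637469]
br [0.51488573 0.1471894 ]
```

View pics/crop.png

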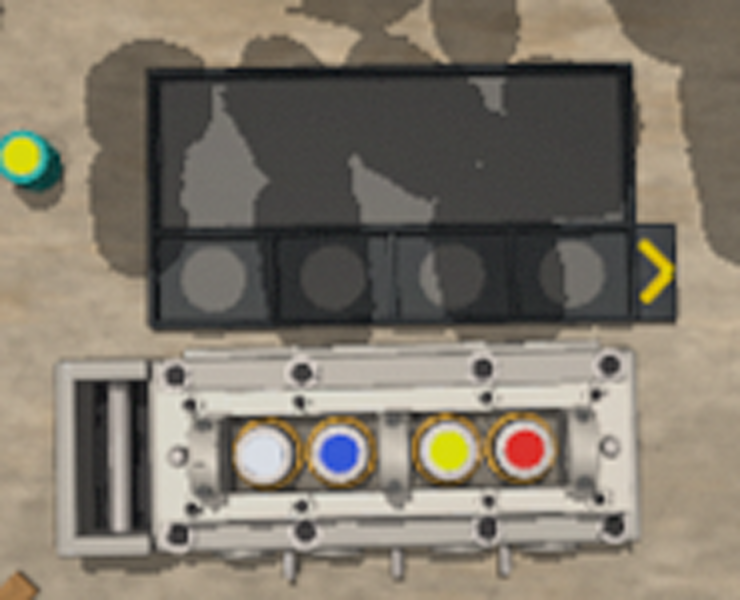

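```bash
cat >> h.py <<'E'
from scipy.spatial.transform import Rotation as Rt
def go(x,y,z,yaw):
    "units of move to TCP xyz, tool pointing down, tool y at yaw deg (or +180)"
    s=arm.sense(); q=s["tool_rot"]; R0=Rt.from_quat(np.r_[q[1:],q[0]])
    best=None
    for k in(0,180):
        a=np.radians(yaw+k); Y=np.array([np.cos(a),np.sin(a),0]); Z=np.array([0,0,-1.]); 
        r=(R0.inv()*Rt.from_matrix(np.c_[np.cross(Y,Z),Y,Z])).as_rotvec(degrees=True)
        if best is None or np.linalg.norm(r)<np.linalg.norm(best): best=r
    d=R0.inv().apply(np.array([x,y,z])-s["tcp_pos"])
    print("shift",np.round(d/.03,3),"turn",np.round(best/6,2),"| t",round(s["time"],2),"tcp",np.round(s["tcp_pos"],4),"q6",np.round(s["qpos"][5],2),"F",np.round(s["contact_force"],1),"gap",round(s["finger_gap"],4),"grip",round(s["finger_force"],1))
E
python3 - <<'E'
from h import *
t=arm.read_camera("top")
for rc in [(229.5,278.25),(229.5,308.25),(229,339.25),(228.25,368.25)]: print(onz(t,rc,.003))
for rc in [(176.5,262),(175.5,383),(242,262.5)]: print(onz(t,rc,.016))
print(onz(t,arm.landmark_of(t,"tray")[0]["pixel"],0))
go(.4488,.2687,.15,92.5)
E
```

```text
[0.53396906 0.36503296]
[0.53558098 0.30229437]
[0.53829508 0.23748576]
[0.54142654 0.17685951]
[0.64249361 0.40086937]
[0.65105663 0.14969211]
[0.50645208 0.39527614]
[0.57584505 0.27058596]
shift [-11.226  -3.325   1.674] turn [ 0.    0.   -3.58] | t 1.25 tcp [0.1629 0.4727 0.2002] q6 1.57 F [-0.6  0.5  0.5] gap 0.0855 grip 0.0
```

>>> {"api": "servo_tool", "payload": {"moves": [0.2,-1.4,-0.42,0,0,0,-0.6,0.2,-2.8,-0.83,0,0,0,-1.2,0.2,-4.1,-1.2,0,0,0,-1.8,0.2,-5.4,-1.6,0.3,0,0,-2.4,0.2,-6.7,-2.0,0.6,0,0,-3.0,0.2,-8,-2.4,0.9,0,0,-3.58,0.2,-9.3,-2.8,1.2,0,0,-3.58,0.2,-10.5,-3.1,1.5,0,0,-3.58], "force": 60}}

```text
time: 1.92
tcp_pos: [0.4317, 0.2806, 0.1551]
tool_rot: [0.0, -0.022, 1.0, 0.0]
contact_force: [0.8, 1.4, 0.4]
finger_gap: 0.0343
finger_force: 0.0
```

```bash
python3 -c "
from h import *
go(.4488,.2687,.15,92.5)
t=arm.read_camera('top'); cv2.imwrite('pics/t1.png',cv2.resize(t['frame'][160:310,225:410],(740,600))[:,:,::-1])"
```

```text
shift [-0.551 -0.42   0.172] turn [ 0.    0.01 -0.  ] | t 1.92 tcp [0.4317 0.2806 0.1551] q6 0.53 F [0.8 1.4 0.4] gap 0.0343 grip 0.0
```

>>> {"api": "servo_tool", "payload": {"moves": [0.2,-0.4,-0.3,0.1,0,0,0,0.2,-0.55,-0.42,0.2,0,0,0,0.2,-0.55,-0.42,0.5,0,0,0,0.2,-0.55,-0.42,0.9,0,0,0,0.2,-0.55,-0.42,1.3,0,0,0,0.2,-0.55,-0.42,1.7,0,0,0,0.2,-0.55,-0.42,2.0,0,0,0,0.2,-0.55,-0.42,2.0,0,0,0]}}

```text
time: 2.63
tcp_pos: [0.4457, 0.2704, 0.0933]
tool_rot: [-0.001, -0.022, 1.0, -0.001]
contact_force: [-0.8, 0.2, 0.1]
finger_gap: 0.0341
finger_force: 0.0
```

```bash
python3 -c "
from h import *
go(.4488,.2687,.088,92.5)
s=arm.read_camera('scene'); cv2.imwrite('pics/s1.png',cv2.resize(s['frame'][170:350,180:400],(733,600))[:,:,::-1])"
```

```text
shift [-0.101 -0.061  0.178] turn [-0.01 -0.02  0.01] | t 2.63 tcp [0.4457 0.2704 0.0933] q6 0.5 F [-0.8  0.2  0.1] gap 0.0341 grip 0.0
```

View pics/s1.png

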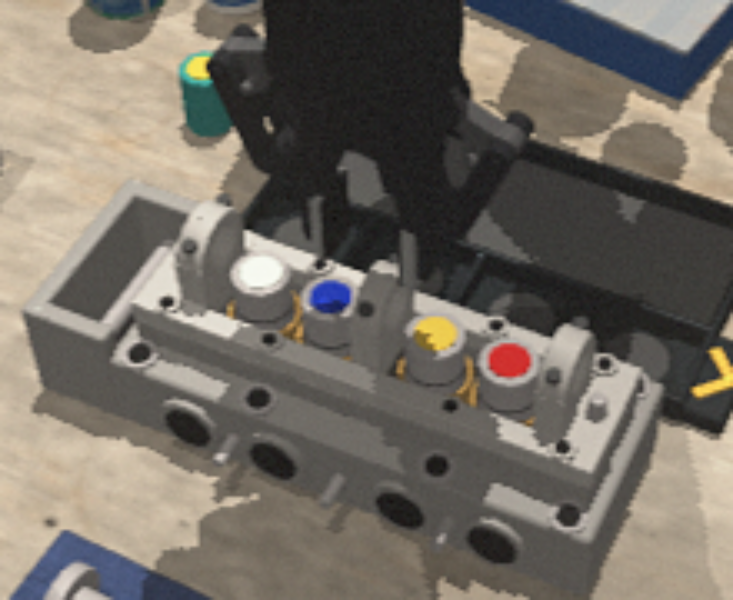

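```bash
python3 -c "
from h import *
s=arm.read_camera('scene'); M=P(s)
def pr(x):
    u=M@np.r_[x,1]; u=u[:2]/u[2]; return np.round(((u-[180,170])*3.333))
q=arm.sense()['tcp_pos']
for n,x in dict(tcp=q,tcpL=q+[0,.017,0],tcpR=q-[0,.017,0],Lup=q+[0,.017,.03],Rup=q+[0,-.017,.03],ringtop=[.4488,.2687,.112],ringtopL=[.4488,.2757,.112],ringR=[.4488,.2617,.112]).items(): print(n,pr(np.array(x)))
c=cv2.resize(s['frame'][215:275,255:325],(700,600),interpolation=cv2.INTER_CUBIC); cv2.imwrite('pics/s2.png',np.clip(c[:,:,::-1]*2.2,0,255))"
```

```text
tcp [375. 300.]
tcpL [341. 287.]
tcpR [408. 314.]
Lup [338. 242.]
Rup [407. 269.]
ringtop [380. 274.]
ringtopL [366. 268.]
ringR [394. 280.][ WARN:0@1.087] global loadsave.cpp:1063 imwrite_ Unsupported depth image for selected encoder is fallbacked to CV_8U.
```

View pics/s2.png

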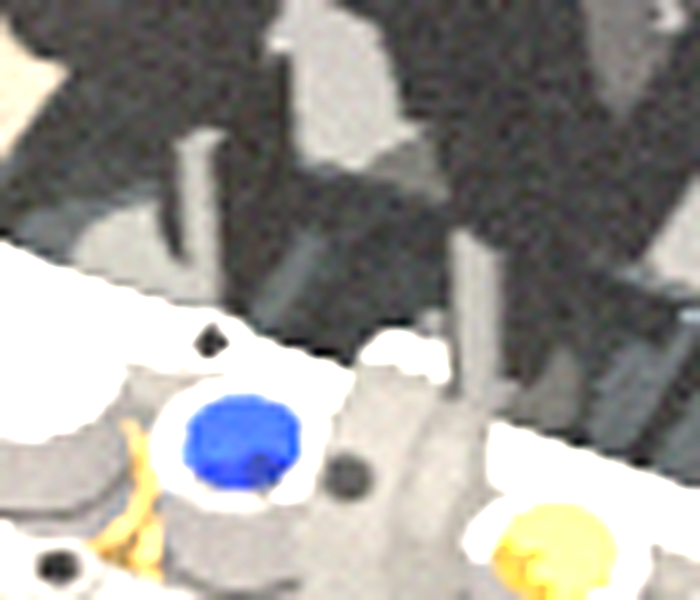

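>>> {"api": "servo_tool", "payload": {"moves": [0.5,-0.1,-0.08,0,0,0,0,0.5,-0.1,-0.08,0,0,0,0,0.5,-0.1,-0.08,0,0,0,0,0.5,-0.1,-0.08,0,0,0,0,0.5,-0.1,-0.08,0,0,0,0,0.5,-0.1,-0.08,0,0,0,0,0.5,-0.1,-0.08,0,0,0,0,0.5,-0.1,-0.08,0,0,0,0]}}

```text
time: 3.4
tcp_pos: [0.4504, 0.2681, 0.0952]
tool_rot: [-0.0, -0.022, 1.0, 0.0]
contact_force: [0.0, 0.2, -0.1]
finger_gap: 0.0219
finger_force: 0.0
```

```bash
python3 -c "
from h import *
go(.4488,.268,.088,92.5)
s=arm.read_camera('scene'); M=P(s)
def pr(x):
    u=M@np.r_[x,1]; u=u[:2]/u[2]; return ((u-[255,200])*8)
c=cv2.resize(s['frame'][200:275,255:345],(720,600),interpolation=cv2.INTER_CUBIC)[:,:,::-1]; c=np.clip(c*1.5+20,0,255).astype(np.uint8)
q=arm.sense()['tcp_pos'];g=arm.sense()['finger_gap']/2
for sg,col in((1,(0,255,0)),(-1,(0,0,255))):
    for dz in(0,.01,.02): 
        for dx in(-.011,.011): cv2.circle(c,tuple(int(v) for v in pr(q+[dx,sg*g,dz])),4,col,1)
cv2.imwrite('pics/s3.png',c)"
```

```text
shift [ 0.055 -0.     0.241] turn [ 0.   -0.   -0.01] | t 3.4 tcp [0.4504 0.2681 0.0952] q6 0.49 F [ 0.   0.2 -0.1] gap 0.0219 grip 0.0
```

View pics/s3.png

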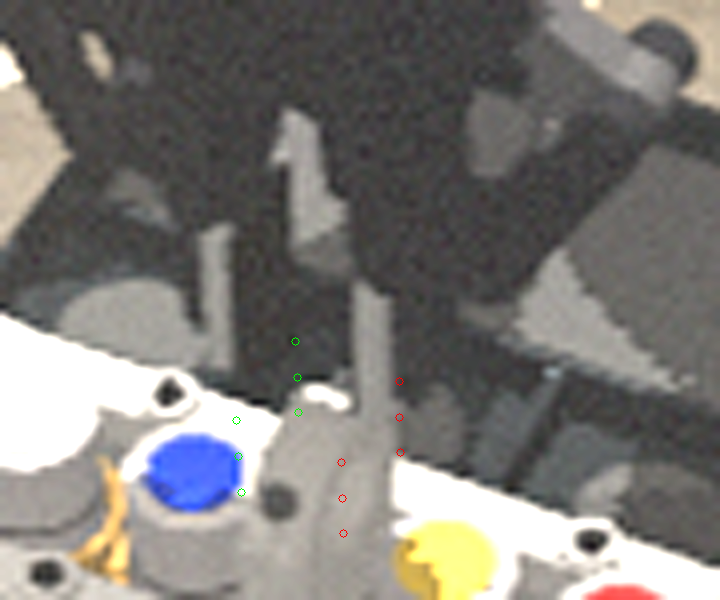

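Left finger bottom appears ~25 mm higher than predicted; the deck edge behind it is unoccluded. I'll descend to the nominally safe height and re-check.

>>> {"api": "servo_tool", "payload": {"moves": [0.5,0.05,0,0.05,0,0,0,0.5,0.05,0,0.1,0,0,0,0.5,0.05,0,0.15,0,0,0,0.5,0.05,0,0.2,0,0,0,0.5,0.05,0,0.24,0,0,0,0.5,0.05,0,0.24,0,0,0,0.5,0.05,0,0.24,0,0,0,0.5,0.05,0,0.24,0,0,0]}}

```text
time: 4.12
tcp_pos: [0.449, 0.268, 0.0881]
tool_rot: [0.0, -0.022, 1.0, 0.0]
contact_force: [-0.3, -0.4, 0.2]
finger_gap: 0.0217
finger_force: 0.0
```

```bash
python3 -c "
from h import *
go(.4488,.268,.088,92.5)
s=arm.read_camera('scene'); M=P(s)
def pr(x):
    u=M@np.r_[x,1]; u=u[:2]/u[2]; return ((u-[255,200])*8)
c=cv2.resize(s['frame'][200:275,255:345],(720,600),interpolation=cv2.INTER_CUBIC)[:,:,::-1]; c=np.clip(c*1.5+40,0,255).astype(np.uint8)
cv2.imwrite('pics/s4.png',c)"
```

```text
shift [0.008 0.    0.002] turn [ 0.    0.   -0.01] | t 4.12 tcp [0.449  0.268  0.0881] q6 0.5 F [-0.3 -0.4  0.2] gap 0.0217 grip 0.0
```

View pics/s4.png

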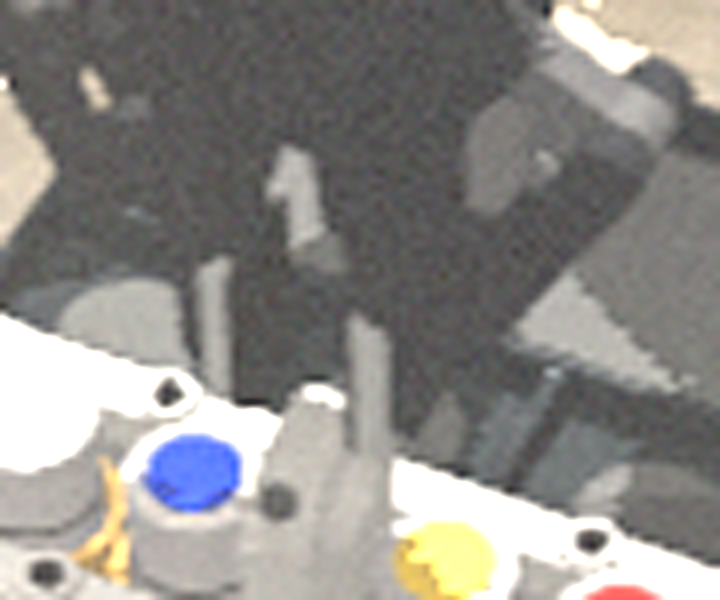

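>>> {"api": "servo_tool", "payload": {"moves": [0.7,0,0,0,0,0,0,0.8,0,0,0,0,0,0,0.8,0,0,0,0,0,0,0.8,0,0,0,0,0,0,0.8,0,0,0,0,0,0,0.8,0,0,0,0,0,0,0.8,0,0,0,0,0,0,0.8,0,0,0,0,0,0], "force": 20}}

```text
time: 4.83
tcp_pos: [0.449, 0.268, 0.088]
tool_rot: [-0.0, -0.022, 1.0, -0.0]
contact_force: [-0.7, -0.4, -0.3]
finger_gap: 0.0084
finger_force: 0.0
```

```bash
python3 -c "
from h import *
go(.4488,.268,.088,92.5)
s=arm.read_camera('scene'); M=P(s)
c=cv2.resize(s['frame'][200:275,255:345],(720,600),interpolation=cv2.INTER_CUBIC)[:,:,::-1]; c=np.clip(c*1.5+40,0,255).astype(np.uint8)
cv2.imwrite('pics/s5.png',c)"
```

```text
shift [ 0.005 -0.     0.   ] turn [-0. -0. -0.] | t 4.83 tcp [0.449 0.268 0.088] q6 0.5 F [-0.7 -0.4 -0.3] gap 0.0084 grip 0.0
```

View pics/s5.png

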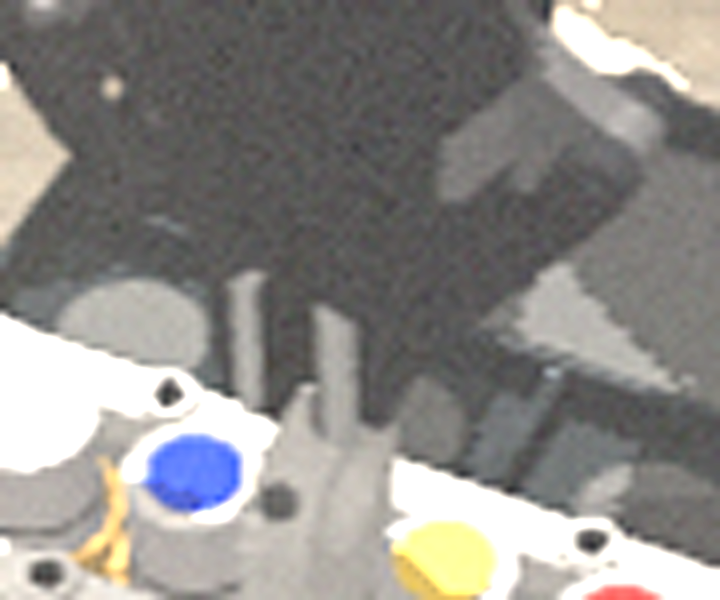

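Closing met nothing (gap 8.4 mm): the tips really are above the ring top (~.115), so tips sit ~27 mm behind the stated TCP. I'll reopen and go 20 mm deeper.

>>> {"api": "servo_tool", "payload": {"moves": [0.4,0,0,-0.1,0,0,0,0.4,0,0,-0.1,0,0,0,0.4,0,0,-0.1,0,0,0,0.4,0,0,0.1,0,0,0,0.4,0,0,0.25,0,0,0,0.4,0,0,0.4,0,0,0,0.4,0,0,0.5,0,0,0,0.4,0,0,0.5,0,0,0]}}

```text
time: 5.55
tcp_pos: [0.4484, 0.2677, 0.0721]
tool_rot: [-0.001, -0.022, 1.0, -0.0]
contact_force: [-0.5, 0.3, -0.4]
finger_gap: 0.0256
finger_force: 0.0
```

```bash
python3 -c "
from h import *
go(.4488,.268,.068,92.5)
s=arm.read_camera('scene')
c=cv2.resize(s['frame'][200:275,255:345],(720,600),interpolation=cv2.INTER_CUBIC)[:,:,::-1]; c=np.clip(c*1.5+40,0,255).astype(np.uint8)
cv2.imwrite('pics/s6.png',c)"
```

```text
shift [-0.012  0.01   0.135] turn [-0.01 -0.01 -0.01] | t 5.55 tcp [0.4484 0.2677 0.0721] q6 0.5 F [-0.5  0.3 -0.4] gap 0.0256 grip 0.0
```

View pics/s6.png

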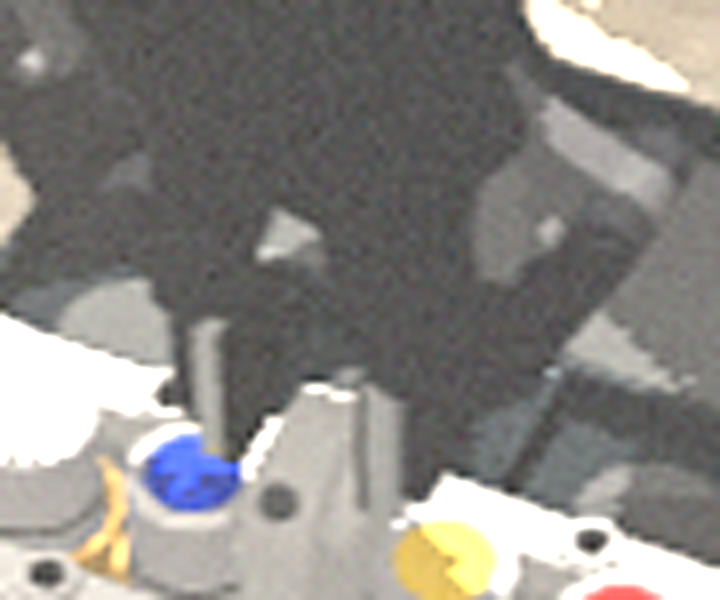

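>>> {"api": "servo_tool", "payload": {"moves": [0.4,0,0,0.1,0,0,0,0.4,0,0.01,0.2,0,0,0,0.4,0,0.01,0.2,0,0,0,0.5,0,0.01,0.2,0,0,0,0.6,0,0.01,0.2,0,0,0,0.7,0,0.01,0.2,0,0,0,0.8,0,0.01,0.2,0,0,0,0.8,0,0.01,0.2,0,0,0], "force": 20}}

```text
time: 6.27
tcp_pos: [0.449, 0.2684, 0.0672]
tool_rot: [0.0, -0.022, 1.0, 0.0]
contact_force: [-1.1, 0.1, 2.0]
finger_gap: 0.0137
finger_force: 19.8
```

```bash
python3 -c "
from h import *
go(.4488,.268,.066,92.5); print(arm.sense()['torque'])"
```

```text
shift [ 0.008 -0.012  0.04 ] turn [ 0.  0. -0.] | t 6.27 tcp [0.449  0.2684 0.0672] q6 0.5 F [-1.1  0.1  2. ] gap 0.0137 grip 19.8
[0.01768929 0.1608317  0.12028711]
```

>>> {"api": "servo_tool", "payload": {"moves": [0.95,0,0,0,0,0,0,0.95,0,0,0,0,0,0,0.95,0,0,-0.1,0,0,0,0.95,0,0,-0.25,0,0,0,0.95,0,0,-0.45,0,0,0,0.95,0,0,-0.65,0,0,0,0.95,0,0,-0.85,0,0,0,0.95,0,0,-1.1,0,0,0], "force": 110}}

```text
time: 6.93
tcp_pos: [0.4488, 0.2682, 0.1006]
tool_rot: [-0.0, -0.022, 1.0, -0.0]
contact_force: [-0.0, 0.9, -5.1]
finger_gap: 0.0103
finger_force: 108.0
```

```bash
python3 -c "
from h import *
go(.4488,.268,.120,92.5); print(arm.sense()['torque'])
s=arm.read_camera('scene')
cv2.imwrite('pics/s7.png',cv2.resize(s['frame'][170:350,180:400],(733,600))[:,:,::-1])"
```

```text
shift [-0.    -0.006 -0.647] turn [-0.   -0.   -0.01] | t 6.93 tcp [0.4488 0.2682 0.1006] q6 0.5 F [-0.   0.9 -5.1] gap 0.0103 grip 108.0
[-0.02026753 -0.02975446  0.03900993]
```

View pics/s7.png

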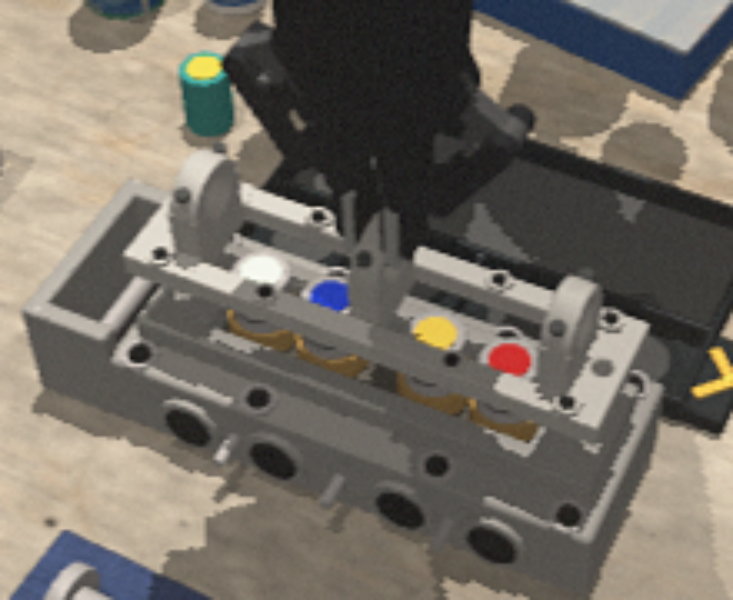

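Carrier is level and rising off its dowels, and all four crowns are still in place (s7 crop: 268,262; 295,330; 332,437; 360,510). I'll lift on and carry it over.

>>> {"api": "servo_tool", "payload": {"moves": [0.95,0,0,-0.25,0,0,0,0.95,0,0,-0.5,0,0,0,0.95,0,0,-0.75,0,0,0,0.95,0,0,-0.9,0,0,0,0.95,0,0,-0.95,0,0,0,0.95,0,0,-0.95,0,0,0,0.95,0,0,-0.95,0,0,0,0.95,0,0,-0.95,0,0,0]}}

```text
time: 7.65
tcp_pos: [0.4487, 0.2682, 0.1281]
tool_rot: [-0.0, -0.022, 1.0, -0.0]
contact_force: [-0.6, -0.6, -5.1]
finger_gap: 0.0108
finger_force: 108.1
```

```bash
python3 -c "
from h import *
go(.603,.273,.125,92.2)"
```

```text
shift [-5.145 -0.061  0.102] turn [-0.   -0.01  0.04] | t 7.65 tcp [0.4487 0.2682 0.1281] q6 0.5 F [-0.6 -0.6 -5.1] gap 0.0108 grip 108.1
```

>>> {"api": "servo_tool", "payload": {"moves": [0.95,-0.4,0,0,0,0,0,0.95,-1.1,0,0,0,0,0,0.95,-2,-0.02,0,0,0,0,0.95,-2.9,-0.04,0,0,0,0,0.95,-3.8,-0.06,0,0,0,0.04,0.95,-4.6,-0.06,0,0,0,0.04,0.95,-5,-0.06,0,0,0,0.04,0.95,-5.15,-0.06,0.1,0,0,0.04]}}

```text
time: 8.32
tcp_pos: [0.6051, 0.2729, 0.1247]
tool_rot: [-0.0, -0.019, 1.0, -0.0]
contact_force: [0.4, 0.6, -4.8]
finger_gap: 0.0105
finger_force: 108.0
```

```bash
python3 -c "
from h import *
go(.603,.273,.04,92.2)
t=arm.read_camera('top')
cv2.imwrite('pics/t2.png',cv2.resize(t['frame'][160:310,225:410],(740,600),interpolation=cv2.INTER_CUBIC)[:,:,::-1])
s=arm.read_camera('scene')
cv2.imwrite('pics/s8.png',cv2.resize(s['frame'][130:330,200:440],(720,600))[:,:,::-1])"
```

```text
shift [0.068 0.007 2.822] turn [-0. -0. -0.] | t 8.32 tcp [0.6051 0.2729 0.1247] q6 0.39 F [ 0.4  0.6 -4.8] gap 0.0105 grip 108.0
```

View pics/t2.png

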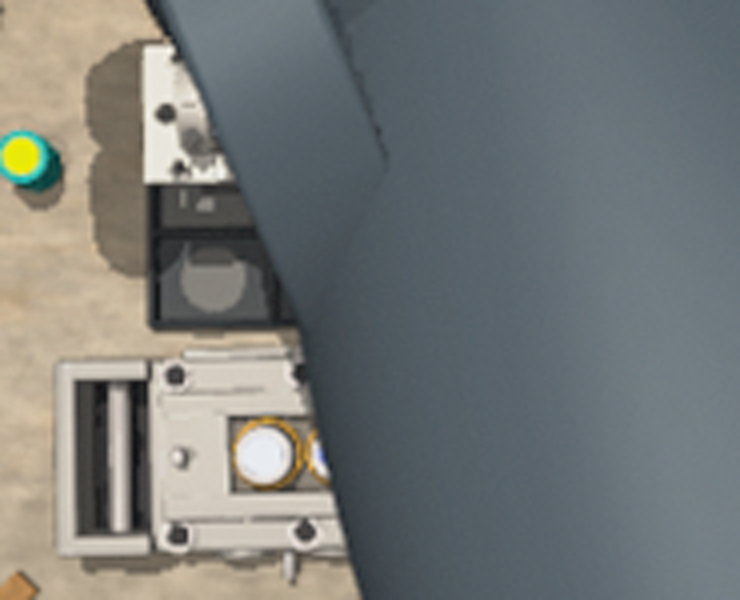

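```bash
python3 -c "
from h import *
t=arm.read_camera('top')
for rc in [(171.25,261.25),(206.25,261.25)]: print(onz(t,rc,.129),onz(t,rc,.126))
go(.603,.273,.02,92.2)"
```

```text
[0.63100083 0.38607787] [0.63159702 0.38652172]
[0.56686481 0.38392069] [0.56722345 0.38435655]
shift [-1.800e-02  2.000e-03  3.487e+00] turn [-0.   -0.02  0.  ] | t 8.47 tcp [0.6026 0.273  0.1246] q6 0.39 F [ 0.1 -0.3 -4.3] gap 0.0106 grip 108.0
```

>>> {"api": "servo_tool", "payload": {"moves": [0.95,0,0,0.3,0,0,0,0.95,0,0,0.8,0,0,0,0.95,0,0,1.3,0,0,0,0.95,0,0,1.8,0,0,0,0.95,0,0,2.3,0,0,0,0.95,0,0,2.7,0,0,0,0.95,0,0,3.0,0,0,0,0.95,0,0,3.15,0,0,0]}}

```text
time: 9.13
tcp_pos: [0.602, 0.273, 0.0297]
tool_rot: [-0.001, -0.02, 1.0, -0.0]
contact_force: [0.4, 0.5, -5.2]
finger_gap: 0.0106
finger_force: 108.0
```

>>> {"api": "servo_tool", "payload": {"moves": [0.95,0,0,0.1,0,0,0,0.95,0,0,0.2,0,0,0,0.95,0,0,0.3,0,0,0,0.95,0,0,0.35,0,0,0,0.95,0,0,0.4,0,0,0,0.95,0,0,0.45,0,0,0,0.95,0,0,0.5,0,0,0,0.95,0,0,0.5,0,0,0]}}

```text
time: 9.8
tcp_pos: [0.6033, 0.2731, 0.0158]
tool_rot: [-0.0, -0.019, 1.0, -0.0]
contact_force: [1.0, -0.8, -5.2]
finger_gap: 0.0105
finger_force: 108.0
```

Still hanging (−5 N). Creep further.

>>> {"api": "servo_tool", "payload": {"moves": [0.95,0,0,0.03,0,0,0,0.95,0,0,0.06,0,0,0,0.95,0,0,0.09,0,0,0,0.95,0,0,0.12,0,0,0,0.95,0,0,0.15,0,0,0,0.95,0,0,0.17,0,0,0,0.95,0,0,0.17,0,0,0,0.95,0,0,0.17,0,0,0]}}

```text
time: 10.47
tcp_pos: [0.6034, 0.2731, 0.0109]
tool_rot: [-0.0, -0.019, 1.0, -0.0]
contact_force: [1.0, 0.3, -4.8]
finger_gap: 0.0103
finger_force: 108.0
```

>>> {"api": "servo_tool", "payload": {"moves": [0.95,0,0,0.02,0,0,0,0.95,0,0,0.04,0,0,0,0.95,0,0,0.06,0,0,0,0.95,0,0,0.08,0,0,0,0.95,0,0,0.1,0,0,0,0.95,0,0,0.1,0,0,0,0.95,0,0,0.1,0,0,0,0.95,0,0,0.1,0,0,0]}}

```text
time: 11.13
tcp_pos: [0.6036, 0.2733, 0.0104]
tool_rot: [0.001, -0.019, 1.0, 0.0]
contact_force: [-12.4, -4.7, 29.4]
finger_gap: 0.011
finger_force: 112.1
```

>>> {"api": "servo_tool", "payload": {"moves": [0.95,0,0,-0.05,0,0,0,0.95,0,0,-0.07,0,0,0,0.95,0,0,-0.07,0,0,0,0.6,0,0,-0.07,0,0,0,0.4,0,0,-0.07,0,0,0,0.2,0,0,-0.07,0,0,0,0.2,0,0,-0.07,0,0,0,0.2,0,0,-0.07,0,0,0]}}

```text
time: 11.8
tcp_pos: [0.6034, 0.2732, 0.0099]
tool_rot: [-0.0, -0.019, 1.0, -0.0]
contact_force: [-1.2, -0.1, 0.6]
finger_gap: 0.0339
finger_force: 0.0
```

```bash
python3 -c "
from h import *
go(.603,.273,.07,92.2)"
```

```text
shift [ 0.013 -0.005 -2.003] turn [-0.   -0.    0.01] | t 11.8 tcp [0.6034 0.2732 0.0099] q6 0.39 F [-1.2 -0.1  0.6] gap 0.0339 grip 0.0
```

>>> {"api": "servo_tool", "payload": {"moves": [0.2,0,0,-1,0,0,0,0.2,0,0,-2.2,0,0,0,0.1,0,0,-3.4,0,0,-1.1,0,0.6,0.2,-4,0,0,-2.2,-0.1,1.6,0.6,-4,0,0,-3.3,-0.1,2.8,1.0,-4,0,0,-4.4,-0.1,4,1.4,-4,0,0,-5.5,-0.1,5,1.8,-4,0,0,-6.6], "force": 60}}

```text
time: 12.47
tcp_pos: [0.4493, 0.3214, 0.1301]
tool_rot: [0.0, -0.36, 0.933, 0.0]
contact_force: [0.4, 1.4, -0.3]
finger_gap: 0.047
finger_force: 0.0
```

```bash
python3 -c "
from h import *
go(.4459,.331,.12,2.5)
s=arm.read_camera('scene'); cv2.imwrite('pics/s9.png',cv2.resize(s['frame'][130:330,200:440],(720,600))[:,:,::-1])"
```

```text
shift [-0.132  0.314  0.337] turn [ 0.    0.   -8.39] | t 12.47 tcp [0.4493 0.3214 0.1301] q6 -0.11 F [ 0.4  1.4 -0.3] gap 0.047 grip 0.0
```

View pics/s9.png

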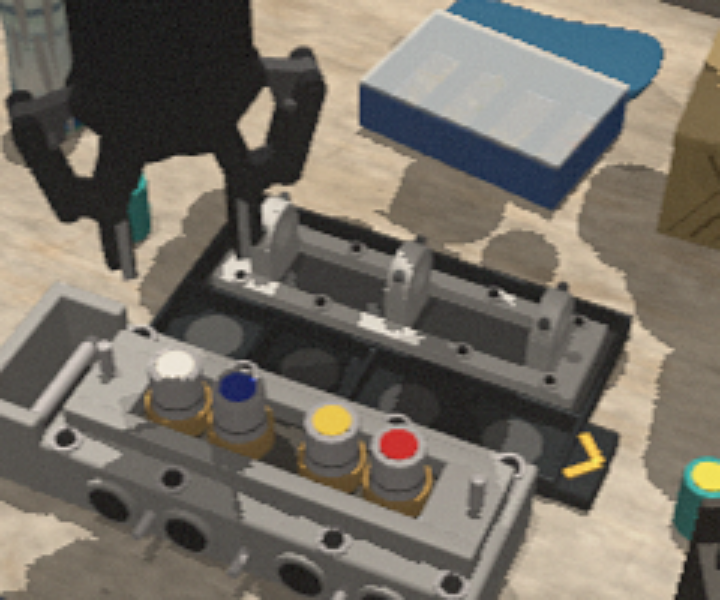

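The carrier lies flat in the bay (crop 290,400) and all four tappets still stand in their guides. Now I'll turn across the row over white.

>>> {"api": "servo_tool", "payload": {"moves": [-0.1,-0.05,0.1,0.1,0,0,-1.1,-0.1,-0.1,0.2,0.2,0,0,-2.2,-0.1,-0.13,0.3,0.3,0,0,-3.3,-0.1,-0.13,0.31,0.34,0,0,-4.4,-0.1,-0.13,0.31,0.34,0,0,-5.5,-0.1,-0.13,0.31,0.34,0,0,-6.6,-0.1,-0.13,0.31,0.34,0,0,-7.6,-0.1,-0.13,0.31,0.34,0,0,-8.4]}}

```text
time: 13.18
tcp_pos: [0.4482, 0.3308, 0.1198]
tool_rot: [-0.0, 0.723, -0.691, 0.0]
contact_force: [0.9, -0.7, 0.5]
finger_gap: 0.0467
finger_force: 0.0
```

```bash
python3 -c "
from h import *
go(.4459,.331,.042,2.5)"
```

```text
shift [-0.009  0.075  2.594] turn [-0.   -0.    0.01] | t 13.18 tcp [0.4482 0.3308 0.1198] q6 -0.98 F [ 0.9 -0.7  0.5] gap 0.0467 grip 0.0
```

>>> {"api": "servo_tool", "payload": {"moves": [-0.1,0,0,0.5,0,0,0,-0.1,0,0,1.0,0,0,0,-0.1,0,0,1.5,0,0,0,-0.1,0,0,2.0,0,0,0,-0.1,0,0,2.4,0,0,0,-0.1,0,0,2.59,0,0,0,-0.1,0,0,2.59,0,0,0,-0.1,0,0,2.59,0,0,0]}}

```text
time: 13.85
tcp_pos: [0.4482, 0.3309, 0.0425]
tool_rot: [-0.0, 0.721, -0.693, 0.0]
contact_force: [-0.4, 0.3, 0.3]
finger_gap: 0.0469
finger_force: 0.0
```

```bash
python3 -c "
from h import *
go(.4459,.331,.042,2.5)"
```

```text
shift [-0.008  0.077  0.015] turn [-0.    0.   -0.05] | t 13.85 tcp [0.4482 0.3309 0.0425] q6 -0.97 F [-0.4  0.3  0.3] gap 0.0469 grip 0.0
```

>>> {"api": "servo_tool", "payload": {"moves": [-0.1,0,0.075,0,0,0,0,-0.1,0,0.075,0,0,0,0,0.2,0,0.075,0,0,0,0,0.35,0,0.075,0,0,0,0,0.6,0,0.075,0,0,0,0,0.6,0,0.075,0,0,0,0,0.6,0,0.075,0,0,0,0,0.6,0,0.075,0,0,0,0], "force": 25}}

```text
time: 14.52
tcp_pos: [0.446, 0.331, 0.0427]
tool_rot: [-0.0, 0.721, -0.693, -0.0]
contact_force: [-2.5, -1.3, 7.1]
finger_gap: 0.0265
finger_force: 24.2
```

```bash
python3 -c "
from h import *
go(.4459,.331,.042,2.5)"
```

```text
shift [-0.     0.002  0.024] turn [-0.    0.01 -0.04] | t 14.52 tcp [0.446  0.331  0.0427] q6 -0.97 F [-2.5 -1.3  7.1] gap 0.0265 grip 24.2
```

>>> {"api": "servo_tool", "payload": {"moves": [0.7,0,0,0,0,0,0,0.7,0,0,0,0,0,0,0.7,0,0,-0.2,0,0,0,0.7,0,0,-0.5,0,0,0,0.7,0,0,-1,0,0,0,0.7,0,0,-1.6,0,0,0,0.7,0,0,-2.2,0,0,0,0.7,0,0,-2.6,0,0,0], "force": 70}}

```text
time: 15.18
tcp_pos: [0.4464, 0.3311, 0.1226]
tool_rot: [-0.001, 0.721, -0.693, 0.0]
contact_force: [0.0, -1.2, -0.2]
finger_gap: 0.0251
finger_force: 68.8
```

```bash
python3 -c "
from h import *
go(.5406,.1767,.12,2.5)
s=arm.read_camera('scene'); c=s['frame']; cv2.imwrite('pics/s10.png',cv2.resize(c[170:320,190:370],(720,600))[:,:,::-1])"
```

```text
shift [ 5.264 -2.939  0.087] turn [-0.02  0.01 -0.05] | t 15.18 tcp [0.4464 0.3311 0.1226] q6 -0.97 F [ 0.  -1.2 -0.2] gap 0.0251 grip 68.8
```

View pics/s10.png

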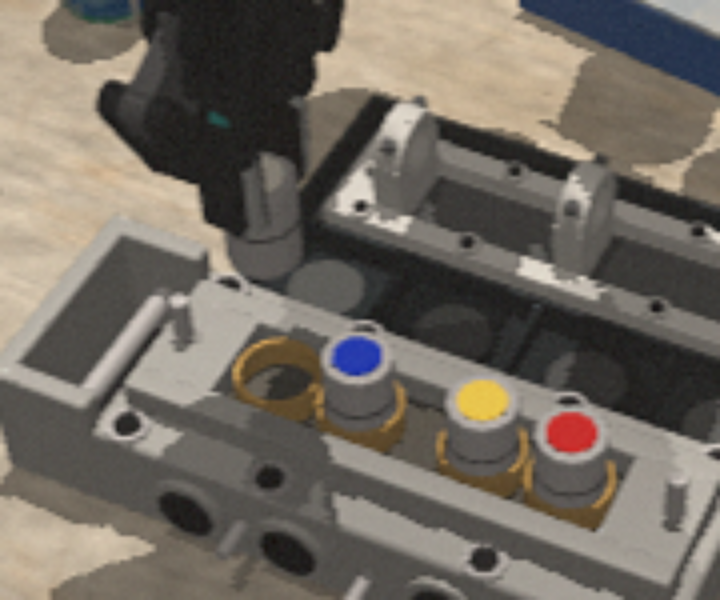

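White is held upright and the others still stand. On to the arrow pocket.

>>> {"api": "servo_tool", "payload": {"moves": [0.7,0.4,-0.22,0,0,0,0,0.7,1.2,-0.67,0,0,0,0,0.7,2.1,-1.17,0,0,0,0,0.7,3.0,-1.68,0,0,0,0,0.7,3.9,-2.18,0,0,0,0,0.7,4.6,-2.57,0,0,0,0,0.7,5.1,-2.85,0,0,0,0,0.7,5.26,-2.94,0,0,0,0]}}

```text
time: 15.9
tcp_pos: [0.5411, 0.1735, 0.1195]
tool_rot: [0.001, 0.72, -0.694, 0.0]
contact_force: [-0.0, -0.9, -0.6]
finger_gap: 0.025
finger_force: 68.9
```

```bash
python3 -c "
from h import *
go(.5406,.1767,.005,2.5)"
```

```text
shift [-0.109  0.009  3.816] turn [ 0.01 -0.01 -0.07] | t 15.9 tcp [0.5411 0.1735 0.1195] q6 -1.3 F [-0.  -0.9 -0.6] gap 0.025 grip 68.9
```

>>> {"api": "servo_tool", "payload": {"moves": [0.7,-0.05,0,0.4,0,0,0,0.7,-0.08,0,1.0,0,0,0,0.7,-0.08,0,1.6,0,0,0,0.7,-0.08,0,2.2,0,0,0,0.7,-0.08,0,2.8,0,0,0,0.7,-0.08,0,3.3,0,0,0,0.7,-0.08,0,3.65,0,0,0,0.7,-0.08,0,3.8,0,0,0]}}

```text
time: 16.57
tcp_pos: [0.5389, 0.1786, 0.0044]
tool_rot: [0.001, 0.721, -0.693, -0.001]
contact_force: [-0.3, -0.3, -1.4]
finger_gap: 0.0248
finger_force: 68.9
```

>>> {"api": "servo_tool", "payload": {"moves": [0.7,0,0,0.03,0,0,0,0.7,0,0,0.06,0,0,0,0.7,0,0,0.08,0,0,0,0.7,0,0,0.1,0,0,0,0.7,0,0,0.12,0,0,0,0.7,0,0,0.12,0,0,0,0.7,0,0,0.12,0,0,0,0.7,0,0,0.12,0,0,0]}}

```text
time: 17.23
tcp_pos: [0.5401, 0.1789, 0.0027]
tool_rot: [-0.0, 0.721, -0.693, 0.0]
contact_force: [-1.0, 0.2, 0.0]
finger_gap: 0.0245
finger_force: 68.9
```

>>> {"api": "servo_tool", "payload": {"moves": [0.7,0,0,0.02,0,0,0,0.7,0,0,0.04,0,0,0,0.7,0,0,0.06,0,0,0,0.7,0,0,0.08,0,0,0,0.7,0,0,0.1,0,0,0,0.7,0,0,0.1,0,0,0,0.7,0,0,0.1,0,0,0,0.7,0,0,0.1,0,0,0]}}

```text
time: 17.9
tcp_pos: [0.5401, 0.1789, -0.0001]
tool_rot: [-0.0, 0.721, -0.693, 0.0]
contact_force: [-3.4, -0.9, 7.5]
finger_gap: 0.0251
finger_force: 69.9
```

>>> {"api": "servo_tool", "payload": {"moves": [0.4,0,0,0,0,0,0,0.3,0,0,0,0,0,0,0.15,0,0,0,0,0,0,0.1,0,0,0,0,0,0,0.1,0,0,-0.5,0,0,0,0.1,0,0,-1.4,0,0,0,0.1,0,0,-2.6,0,0,0,0.1,0,0,-4,0,0,0]}}

```text
time: 18.57
tcp_pos: [0.5387, 0.1784, 0.1192]
tool_rot: [0.001, 0.721, -0.693, -0.001]
contact_force: [1.4, 0.7, -0.7]
finger_gap: 0.0386
finger_force: 0.0
```

```bash
python3 -c "
from h import *
t=arm.read_camera('top'); b=blob(t,'white',(226,367),14); print(b, b and onz(t,b[:2],.043))
go(.4474,.2946,.115,2.5)"
```

```text
None None
shift [-3.951  3.016  0.433] turn [-0.07  0.02 -0.04] | t 18.62 tcp [0.5423 0.1796 0.1284] q6 -1.29 F [ 0.4  1.  10.3] gap 0.0384 grip 0.0
```

>>> {"api": "servo_tool", "payload": {"moves": [0,-0.6,0.45,0.1,0,0,0,0,-1.6,1.2,0.2,0,0,0,0,-2.6,2.0,0.35,0,0,0,0,-3.5,2.67,0.4,0,0,0,0,-3.9,2.95,0.4,0,0,-0.04,0,-3.97,3.03,0.4,0,0,-0.04,0,-3.97,3.03,0.4,0,0,-0.04,0,-3.97,3.03,0.4,0,0,-0.04]}}

```text
time: 19.28
tcp_pos: [0.445, 0.2939, 0.1072]
tool_rot: [-0.0, 0.722, -0.692, 0.0]
contact_force: [0.1, -0.4, -0.2]
finger_gap: 0.0431
finger_force: 0.0
```

```bash
python3 -c "
from h import *
go(.4474,.2946,.042,2.5)"
```

```text
shift [-0.02  -0.08   2.173] turn [-0.   -0.   -0.01] | t 19.28 tcp [0.445  0.2939 0.1072] q6 -1.03 F [ 0.1 -0.4 -0.2] gap 0.0431 grip 0.0
```

>>> {"api": "servo_tool", "payload": {"moves": [0,-0.02,-0.08,0.5,0,0,0,0,-0.02,-0.08,1.0,0,0,0,0,-0.02,-0.08,1.5,0,0,0,0,-0.02,-0.08,1.9,0,0,0,0,-0.02,-0.08,2.17,0,0,0,0,-0.02,-0.08,2.17,0,0,0,0,-0.02,-0.08,2.17,0,0,0,0,-0.02,-0.08,2.17,0,0,0], "force": 25}}

```text
time: 19.95
tcp_pos: [0.4476, 0.295, 0.0428]
tool_rot: [-0.0, 0.722, -0.692, 0.0]
contact_force: [-0.6, -0.3, 0.0]
finger_gap: 0.0428
finger_force: 0.0
```

>>> {"api": "servo_tool", "payload": {"moves": [0.2,0,0,0,0,0,0,0.3,0,0,0,0,0,0,0.6,0,0,0,0,0,0,0.6,0,0,0,0,0,0,0.6,0,0,0,0,0,0,0.6,0,0,0,0,0,0,0.6,0,0,0,0,0,0,0.6,0,0,0,0,0,0]}}

```text
time: 20.62
tcp_pos: [0.4473, 0.2953, 0.0428]
tool_rot: [-0.001, 0.722, -0.692, 0.0]
contact_force: [-0.2, -1.4, 5.5]
finger_gap: 0.026
finger_force: 24.3
```

>>> {"api": "servo_tool", "payload": {"moves": [0.7,0,0,0,0,0,0,0.7,0,0,0,0,0,0,0.7,0,0,-0.2,0,0,0,0.7,0,0,-0.5,0,0,0,0.7,0,0,-1,0,0,0,0.7,0,0,-1.6,0,0,0,0.7,0,0,-2.2,0,0,0,0.7,0,0,-2.6,0,0,0], "force": 70}}

```text
time: 21.28
tcp_pos: [0.4474, 0.2954, 0.1226]
tool_rot: [-0.001, 0.722, -0.692, 0.0]
contact_force: [-0.1, 0.4, 0.0]
finger_gap: 0.0248
finger_force: 68.9
```

```bash
python3 -c "
from h import *
go(.5382,.2392,.12,2.5)
t=arm.read_camera('top'); b=blob(t,'white',(226,367),14); print(b, b and onz(t,b[:2],.043))"
```

```text
shift [ 2.001 -2.944  0.089] turn [-0.01  0.01 -0.  ] | t 21.28 tcp [0.4474 0.2954 0.1226] q6 -1.03 F [-0.1  0.4  0. ] gap 0.0248 grip 68.9
(np.float64(226.84126984126985), np.float64(370.3015873015873), 63) [0.54131007 0.17662734]
```

>>> {"api": "servo_tool", "payload": {"moves": [0.7,0.2,-0.3,0,0,0,0,0.7,0.7,-1,0,0,0,0,0.7,1.2,-1.8,0,0,0,0,0.7,1.7,-2.5,0,0,0,0,0.7,2.0,-2.9,0,0,0,0,0.7,2.0,-2.94,0,0,0,0,0.7,2.0,-2.94,0.3,0,0,0,0.7,2.0,-2.94,0.8,0,0,0]}}

```text
time: 22.0
tcp_pos: [0.5379, 0.2393, 0.0961]
tool_rot: [-0.001, 0.722, -0.692, 0.0]
contact_force: [0.1, -0.6, -1.1]
finger_gap: 0.0246
finger_force: 69.0
```

```bash
python3 -c "
from h import *
go(.5382,.2392,.004,2.5)"
```

```text
shift [ 0.008 -0.004  3.071] turn [-0.01  0.01 -0.01] | t 22.0 tcp [0.5379 0.2393 0.0961] q6 -1.2 F [ 0.1 -0.6 -1.1] gap 0.0246 grip 69.0
```

>>> {"api": "servo_tool", "payload": {"moves": [0.7,0,0,0.6,0,0,0,0.7,0,0,1.2,0,0,0,0.7,0,0,1.8,0,0,0,0.7,0,0,2.3,0,0,0,0.7,0,0,2.7,0,0,0,0.7,0,0,2.9,0,0,0,0.7,0,0,3.0,0,0,0,0.7,0,0,3.0,0,0,0]}}

```text
time: 22.67
tcp_pos: [0.5369, 0.2391, 0.0055]
tool_rot: [0.0, 0.722, -0.691, -0.0]
contact_force: [0.5, -0.8, -1.2]
finger_gap: 0.0248
finger_force: 69.0
```

>>> {"api": "servo_tool", "payload": {"moves": [0.7,0,0,0.05,0,0,0,0.7,0,0,0.1,0,0,0,0.7,0,0,0.13,0,0,0,0.7,0,0,0.15,0,0,0,0.7,0,0,0.17,0,0,0,0.7,0,0,0.19,0,0,0,0.7,0,0,0.2,0,0,0,0.7,0,0,0.2,0,0,0]}}

```text
time: 23.33
tcp_pos: [0.5377, 0.2389, 0.0002]
tool_rot: [-0.0, 0.722, -0.692, 0.0]
contact_force: [0.4, 0.6, -0.0]
finger_gap: 0.0246
finger_force: 69.1
```

>>> {"api": "servo_tool", "payload": {"moves": [0.7,0,0,0.02,0,0,0,0.7,0,0,0.03,0,0,0,0.4,0,0,0.03,0,0,0,0.3,0,0,0.03,0,0,0,0.15,0,0,0.03,0,0,0,0.1,0,0,0.03,0,0,0,0.1,0,0,-0.4,0,0,0,0.1,0,0,-1,0,0,0]}}

```text
time: 24.0
tcp_pos: [0.5364, 0.2384, 0.0289]
tool_rot: [0.001, 0.722, -0.692, -0.001]
contact_force: [1.3, 1.0, 1.1]
finger_gap: 0.0386
finger_force: 0.0
```

```bash
python3 -c "
from h import *
go(.4501,.2427,.11,2.5)"
```

```text
shift [-0.265  2.876 -2.694] turn [ 0.03 -0.01 -0.01] | t 24.0 tcp [0.5364 0.2384 0.0289] q6 -1.2 F [1.3 1.  1.1] gap 0.0386 grip 0.0
```

>>> {"api": "servo_tool", "payload": {"moves": [0,0,0,-1,0,0,0,0,0,0,-2,0,0,0,0,-0.05,0.5,-2.7,0,0,0,0,-0.12,1.3,-2.7,0,0,0,0,-0.2,2.2,-2.7,0,0,0,0,-0.26,2.8,-2.7,0,0,0,0,-0.26,2.88,-2.7,0,0,0,0,-0.26,2.88,-2.7,0,0,0], "force": 25}}

```text
time: 24.67
tcp_pos: [0.4504, 0.2431, 0.1114]
tool_rot: [-0.0, 0.722, -0.691, 0.0]
contact_force: [0.2, 0.2, -0.5]
finger_gap: 0.0427
finger_force: 0.0
```

```bash
python3 -c "
from h import *
go(.4501,.2427,.042,2.5)"
```

```text
shift [0.014 0.011 2.313] turn [-0.  0.  0.] | t 24.67 tcp [0.4504 0.2431 0.1114] q6 -1.12 F [ 0.2  0.2 -0.5] gap 0.0427 grip 0.0
```

>>> {"api": "servo_tool", "payload": {"moves": [0,0.01,0.01,0.5,0,0,0,0,0.01,0.01,1.0,0,0,0,0,0.01,0.01,1.5,0,0,0,0,0.01,0.01,2.0,0,0,0,0,0.01,0.01,2.3,0,0,0,0,0.01,0.01,2.3,0,0,0,0,0.01,0.01,2.3,0,0,0,0,0.01,0.01,2.3,0,0,0], "force": 25}}

```text
time: 25.33
tcp_pos: [0.4514, 0.2429, 0.0428]
tool_rot: [-0.0, 0.722, -0.692, 0.0]
contact_force: [-0.3, 0.2, 0.0]
finger_gap: 0.0425
finger_force: 0.0
```

>>> {"api": "servo_tool", "payload": {"moves": [0.2,0,0,0,0,0,0,0.3,0,0,0,0,0,0,0.6,0,0,0,0,0,0,0.6,0,0,0,0,0,0,0.6,0,0,0,0,0,0,0.6,0,0,0,0,0,0,0.6,0,0,0,0,0,0,0.6,0,0,0,0,0,0]}}

```text
time: 26.0
tcp_pos: [0.4511, 0.243, 0.0428]
tool_rot: [-0.001, 0.722, -0.692, 0.0]
contact_force: [-1.7, 0.1, 7.0]
finger_gap: 0.0267
finger_force: 24.2
```

>>> {"api": "servo_tool", "payload": {"moves": [0.7,0,0,0,0,0,0,0.7,0,0,0,0,0,0,0.7,0,0,-0.2,0,0,0,0.7,0,0,-0.5,0,0,0,0.7,0,0,-1,0,0,0,0.7,0,0,-1.6,0,0,0,0.7,0,0,-2.2,0,0,0,0.7,0,0,-2.6,0,0,0], "force": 70}}

```text
time: 26.67
tcp_pos: [0.4512, 0.2429, 0.1226]
tool_rot: [-0.001, 0.722, -0.692, 0.0]
contact_force: [0.5, 1.4, -0.9]
finger_gap: 0.0247
finger_force: 68.9
```

```bash
python3 -c "
from h import *
go(.5358,.3016,.12,2.5)
t=arm.read_camera('top')
for c,n in(('white',(227,370)),('blue',(228,338))):
  b=blob(t,c,n,14); print(b, b and onz(t,b[:2],.043))"
```

```text
shift [-1.832 -2.902  0.092] turn [-0.02  0.01 -0.  ] | t 26.67 tcp [0.4512 0.2429 0.1226] q6 -1.12 F [ 0.5  1.4 -0.9] gap 0.0247 grip 68.9
None None
None None
```

>>> {"api": "servo_tool", "payload": {"moves": [0.7,-0.2,-0.3,0,0,0,0,0.7,-0.6,-1,0,0,0,0,0.7,-1.1,-1.8,0,0,0,0,0.7,-1.6,-2.5,0,0,0,0,0.7,-1.8,-2.85,0,0,0,0,0.7,-1.83,-2.9,0,0,0,0,0.7,-1.83,-2.9,0.3,0,0,0,0.7,-1.83,-2.9,0.8,0,0,0]}}

```text
time: 27.38
tcp_pos: [0.5354, 0.3013, 0.0966]
tool_rot: [-0.001, 0.722, -0.692, 0.0]
contact_force: [0.8, 1.0, -1.7]
finger_gap: 0.0244
finger_force: 69.1
```

```bash
python3 -c "
from h import *
go(.5358,.3016,.004,2.5)"
```

```text
shift [-0.008 -0.008  3.086] turn [-0.02  0.01 -0.01] | t 27.38 tcp [0.5354 0.3013 0.0966] q6 -1.1 F [ 0.8  1.  -1.7] gap 0.0244 grip 69.1
```

>>> {"api": "servo_tool", "payload": {"moves": [0.7,0,0,0.6,0,0,0,0.7,0,0,1.2,0,0,0,0.7,0,0,1.8,0,0,0,0.7,0,0,2.3,0,0,0,0.7,0,0,2.7,0,0,0,0.7,0,0,2.9,0,0,0,0.7,0,0,3.0,0,0,0,0.7,0,0,3.0,0,0,0]}}

```text
time: 28.05
tcp_pos: [0.5346, 0.3008, 0.0058]
tool_rot: [0.0, 0.722, -0.692, -0.0]
contact_force: [0.3, -0.6, -1.2]
finger_gap: 0.0246
finger_force: 69.1
```

>>> {"api": "servo_tool", "payload": {"moves": [0.7,0,0,0.05,0,0,0,0.7,0,0,0.1,0,0,0,0.7,0,0,0.13,0,0,0,0.7,0,0,0.16,0,0,0,0.7,0,0,0.18,0,0,0,0.7,0,0,0.2,0,0,0,0.7,0,0,0.22,0,0,0,0.7,0,0,0.22,0,0,0]}}

```text
time: 28.72
tcp_pos: [0.5354, 0.3015, 0.0001]
tool_rot: [-0.0, 0.722, -0.692, -0.0]
contact_force: [-3.6, -0.8, 7.3]
finger_gap: 0.0247
finger_force: 70.1
```

>>> {"api": "servo_tool", "payload": {"moves": [0.7,0,0,0,0,0,0,0.4,0,0,0,0,0,0,0.3,0,0,0,0,0,0,0.15,0,0,0,0,0,0,0.1,0,0,0,0,0,0,0.1,0,0,0,0,0,0,0.1,0,0,-0.4,0,0,0,0.1,0,0,-1,0,0,0]}}

```text
time: 29.38
tcp_pos: [0.5341, 0.3006, 0.0282]
tool_rot: [0.002, 0.722, -0.692, -0.0]
contact_force: [0.6, 0.4, -0.2]
finger_gap: 0.0381
finger_force: 0.0
```

```bash
python3 -c "
from h import *
go(.4518,.2066,.11,2.5)"
```

```text
shift [ 3.015  2.883 -2.714] turn [ 0.03 -0.01 -0.01] | t 29.38 tcp [0.5341 0.3006 0.0282] q6 -1.1 F [ 0.6  0.4 -0.2] gap 0.0381 grip 0.0
```

>>> {"api": "servo_tool", "payload": {"moves": [0,0,0,-1,0,0,0,0,0,0,-2.1,0,0,0,0,0.6,0.5,-2.7,0,0,0,0,1.5,1.4,-2.7,0,0,0,0,2.4,2.3,-2.7,0,0,0,0,2.9,2.8,-2.7,0,0,0,0,3.02,2.88,-2.7,0,0,0,0,3.02,2.88,-2.7,0,0,0], "force": 25}}

```text
time: 30.05
tcp_pos: [0.4524, 0.2063, 0.111]
tool_rot: [-0.0, 0.722, -0.692, 0.0]
contact_force: [0.3, 0.1, -0.3]
finger_gap: 0.043
finger_force: 0.0
```

```bash
python3 -c "
from h import *
go(.4518,.2066,.042,2.5)"
```

```text
shift [-0.011  0.022  2.299] turn [-0.01  0.   -0.01] | t 30.05 tcp [0.4524 0.2063 0.111 ] q6 -1.19 F [ 0.3  0.1 -0.3] gap 0.043 grip 0.0
```

>>> {"api": "servo_tool", "payload": {"moves": [0,0,0.02,0.5,0,0,0,0,0,0.02,1.0,0,0,0,0,0,0.02,1.5,0,0,0,0,0,0.02,2.0,0,0,0,0,0,0.02,2.28,0,0,0,0,0,0.02,2.28,0,0,0,0,0,0.02,2.28,0,0,0,0,0,0.02,2.28,0,0,0], "force": 25}}

```text
time: 30.72
tcp_pos: [0.4529, 0.2075, 0.0428]
tool_rot: [-0.0, 0.722, -0.692, 0.0]
contact_force: [-0.0, 0.3, 0.2]
finger_gap: 0.0423
finger_force: 0.0
```

>>> {"api": "servo_tool", "payload": {"moves": [0.2,0,0,0,0,0,0,0.3,0,0,0,0,0,0,0.6,0,0,0,0,0,0,0.6,0,0,0,0,0,0,0.6,0,0,0,0,0,0,0.6,0,0,0,0,0,0,0.6,0,0,0,0,0,0,0.6,0,0,0,0,0,0]}}

```text
time: 31.38
tcp_pos: [0.4527, 0.2073, 0.0428]
tool_rot: [-0.001, 0.722, -0.692, 0.0]
contact_force: [-1.1, -0.8, 5.7]
finger_gap: 0.0268
finger_force: 24.2
```

>>> {"api": "servo_tool", "payload": {"moves": [0.7,0,0,0,0,0,0,0.7,0,0,0,0,0,0,0.7,0,0,-0.2,0,0,0,0.7,0,0,-0.5,0,0,0,0.7,0,0,-1,0,0,0,0.7,0,0,-1.6,0,0,0,0.7,0,0,-2.2,0,0,0,0.7,0,0,-2.6,0,0,0], "force": 70}}

```text
time: 32.05
tcp_pos: [0.4528, 0.2072, 0.1226]
tool_rot: [-0.001, 0.722, -0.692, 0.0]
contact_force: [0.6, 0.2, -1.1]
finger_gap: 0.0247
finger_force: 68.9
```

```bash
python3 -c "
from h import *
go(.5334,.3641,.12,2.5)"
```

```text
shift [-5.109 -2.91   0.095] turn [-0.02  0.01 -0.01] | t 32.05 tcp [0.4528 0.2072 0.1226] q6 -1.18 F [ 0.6  0.2 -1.1] gap 0.0247 grip 68.9
```

>>> {"api": "servo_tool", "payload": {"moves": [0.7,-0.5,-0.28,0,0,0,0,0.7,-1.4,-0.8,0,0,0,0,0.7,-2.4,-1.37,0,0,0,0,0.7,-3.4,-1.94,0,0,0,0,0.7,-4.3,-2.45,0,0,0,0,0.7,-4.9,-2.8,0,0,0,0,0.7,-5.11,-2.91,0,0,0,0,0.7,-5.11,-2.91,0,0,0,0]}}

```text
time: 32.72
tcp_pos: [0.5331, 0.3652, 0.1201]
tool_rot: [0.0, 0.723, -0.691, -0.0]
contact_force: [-0.4, -0.6, -0.6]
finger_gap: 0.0245
finger_force: 69.0
```

```bash
python3 -c "
from h import *
go(.5334,.3641,.004,2.5)"
```

```text
shift [ 0.036 -0.008  3.868] turn [0.   0.   0.01] | t 32.72 tcp [0.5331 0.3652 0.1201] q6 -1.01 F [-0.4 -0.6 -0.6] gap 0.0245 grip 69.0
```

>>> {"api": "servo_tool", "payload": {"moves": [0.7,0,0,0.5,0,0,0,0.7,0,0,1.2,0,0,0,0.7,0,0,1.9,0,0,0,0.7,0,0,2.6,0,0,0,0.7,0,0,3.2,0,0,0,0.7,0,0,3.6,0,0,0,0.7,0,0,3.78,0,0,0,0.7,0,0,3.78,0,0,0]}}

```text
time: 33.38
tcp_pos: [0.5321, 0.3627, 0.0062]
tool_rot: [0.001, 0.722, -0.692, -0.0]
contact_force: [-0.4, 0.6, -1.3]
finger_gap: 0.0248
finger_force: 69.0
```

>>> {"api": "servo_tool", "payload": {"moves": [0.7,0,0,0.05,0,0,0,0.7,0,0,0.1,0,0,0,0.7,0,0,0.13,0,0,0,0.7,0,0,0.16,0,0,0,0.7,0,0,0.18,0,0,0,0.7,0,0,0.2,0,0,0,0.7,0,0,0.22,0,0,0,0.7,0,0,0.22,0,0,0]}}

```text
time: 34.05
tcp_pos: [0.5329, 0.364, 0.0002]
tool_rot: [-0.0, 0.722, -0.692, -0.0]
contact_force: [-0.3, -0.2, 0.3]
finger_gap: 0.0247
finger_force: 69.1
```

>>> {"api": "servo_tool", "payload": {"moves": [0.7,0,0,0.02,0,0,0,0.7,0,0,0.03,0,0,0,0.4,0,0,0.03,0,0,0,0.3,0,0,0.03,0,0,0,0.15,0,0,0.03,0,0,0,0.1,0,0,0.03,0,0,0,0.1,0,0,-0.4,0,0,0,0.1,0,0,-1,0,0,0]}}

```text
time: 34.72
tcp_pos: [0.5318, 0.3632, 0.0288]
tool_rot: [0.002, 0.722, -0.692, -0.0]
contact_force: [-0.2, -0.0, 0.2]
finger_gap: 0.0384
finger_force: 0.0
```

>>> {"api": "servo_tool", "payload": {"moves": [0.1,0,0,-1,0,0,0,0.1,0,0,-2,0,0,0,0.1,-0.5,0.5,-3,0,0,0,0.1,-1.5,1.4,-4,0,0,0,0.1,-2.5,2.6,-4,0,0,0,0.1,-3.5,3.8,-4,0,0,0,0.1,-4,5,-4,0,0,0,0.1,-4,5.5,-4,0,0,0]}}

```text
time: 35.38
tcp_pos: [0.3601, 0.4788, 0.1499]
tool_rot: [-0.0, 0.723, -0.691, -0.0]
contact_force: [0.4, 1.0, -0.4]
finger_gap: 0.0386
finger_force: 0.0
```

```bash
python3 -c "
from h import *
go(.4,.45,.15,2.5)
t=arm.read_camera('top');s=arm.read_camera('scene')
for c,n in(('white',(227,370)),('blue',(228,338)),('yellow',(228,308)),('red',(229,277))):
  b=blob(t,c,n,14); print(c,b, b and onz(t,b[:2],.043))
cv2.imwrite('pics/end.png',cv2.resize(s['frame'][150:330,220:436],(720,600))[:,:,::-1])"
```

```text
shift [ 1.018 -1.286 -0.003] turn [0.   0.01 0.01] | t 35.38 tcp [0.3601 0.4788 0.1499] q6 -0.69 F [ 0.4  1.  -0.4] gap 0.0386 grip 0.0
white (np.float64(227.21212121212122), np.float64(370.07575757575756), 66) [0.5405536  0.17706476]
blue (np.float64(227.86206896551724), np.float64(339.5), 58) [0.53767511 0.23826842]
yellow (np.float64(228.5), np.float64(308.0), 60) [0.53477383 0.30130975]
red (np.float64(228.89473684210526), np.float64(277.0), 57) [0.53238692 0.3633517 ]
```

View pics/end.png

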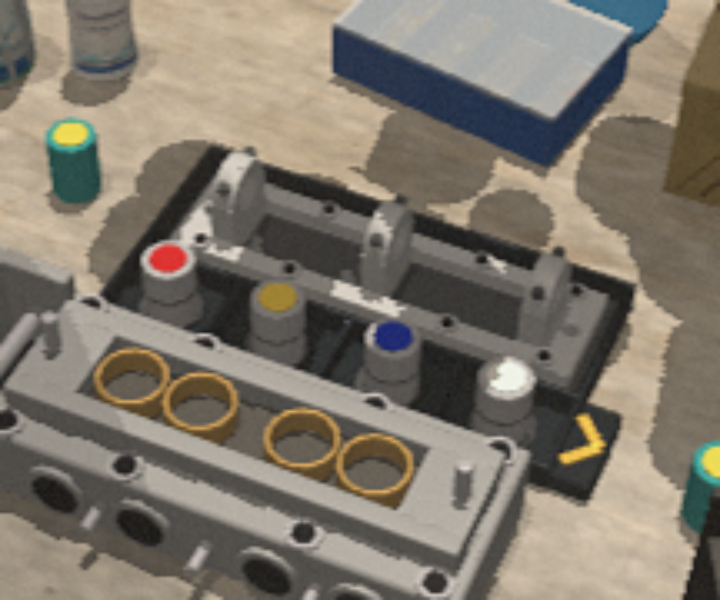

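The carrier is in the bay. White (380,507), blue (335,393), yellow (297,278) and red (258,167) stand upright in their pockets, in that order from the arrow.

```bash
python3 -c "
from station import arm
print(arm.finish_job())"
```

```text
the job is handed in; nothing more can be done
None
```

The job is handed in, result not reported: in the last picture the carrier lies flat in the long bay and white, blue, yellow and red stand upright in their pockets in that order from the arrow; the clock read about 35 s.

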